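# Load the evidence-tape unwinder and hold its tensioner back

## Task

Load the tape unwinder: lay the red tape roll flat and centred on the black turntable plate and let go of it, then lay the bare steel weight disc flat and centred on top of the roll and let go of that too. Then, with the fingers on the red roller post, push the yellow sprung tensioner arm back, away from the turntable, until the pawl has clicked over the tooth and dropped in behind it, and finish while still holding the arm well back there, because it springs forward as soon as it is let go. Leave the blue tape roll, the amber powder jar and the black torch where they stand.

Things in the scene. Friction and masses are not known exactly. Their poses are not given: they have to be found in the camera images.
- winder: Tape unwinder screwed to the desk (fixed; its place and yaw vary). Grey base plate 170 (x) x 300 (y) x 12 mm; origin at the centre of its underside, z up. In its own frame: turntable at (0, -95) mm, tensioner pivot at (50, 60) mm, idler block (32 mm square with two small white rollers, top at z 54 mm) at (66, -6) mm, brass pawl in a steel guide (top at z 42 mm) at x 50, y 96 to 149 mm.
- plate_top (a point): Centre of the top face of the black rubber turntable plate, 22 mm above the desk; plate 90 mm in diameter, 10 mm thick, flat, no spindle; a thin white ring 67 mm in diameter marks its middle. Axes as the winder's.
- red_roll: Roll of red tape, a solid flat disc 60 mm in diameter and 20 mm thick, about 70 g (varies), lying flat; origin at the centre of its underside. It can stand in any of three places, exchanged with the steel disc and the blue roll.
- weight_disc: Bare steel disc 50 mm in diameter and 16 mm thick, about 220 g (varies), lying flat; origin at the centre of its underside.
- blue_roll: Roll of blue tape, same size as the red one; not needed, leave it where it is. Origin at the centre of its underside.
- powder_jar: Amber jar with black lid, 64 mm in diameter, 75 mm tall; leave it. Origin at the centre of its underside.
- torch: Black torch standing on its head, 54 mm in diameter at the foot, 165 mm tall; leave it. Origin at the centre of its underside.
- tensioner (a joint): Angle of the yellow arm about its pivot, rad. 0: sprung forward (rest); grows as it is pushed back, clockwise from above, the post moving to the winder's +y; stop at 0.95. Push needed at the post: 2 N at 0 to 8 N at 0.95, 1.5 to 3 N more while the pawl climbs the tooth (0.35 to 0.50), as much less while it drops behind (0.50 to 0.65); past 0.65 it has dropped but does not lock the arm.
- roller: Red upright roller post on the end of the tensioner arm, 20 mm in diameter, 43 mm tall, foot 42 mm and top 85 mm above the desk, free all round; origin at the centre of its foot, 100 mm horizontally from the pivot. It spins freely about its own axis and travels with the arm. At joint 0 it lies at (-37, 10) mm in the winder's frame, at 0.95 at (-41, 102) mm.
- pivot (a point): Axis of the tensioner arm, at the top of its link, 42 mm above the desk; the link is 18 mm wide and 10 mm thick. Axes as the winder's. At joint 0 the link points 0.52 rad (anticlockwise from above) past the winder's -x.
- pawl (a joint): Lift of the sprung brass pawl slider, m. 0: dropped (no tooth under it); about 0.002 on the crest of the tooth.
Mind the look-alikes: they are no part of the job. Leave any green look-alike of the weight_disc alone.

How it is judged:
By the outcome, as a careful person would: the job done as asked, in the order asked, and still so for the second after the job is handed in, while the arm keeps its last pose, push and grip.
It also fails if it takes over 64 s, if anything falls off the work surface, if the arm or the gripper's body presses on something with over 40 N, if the wrist force passes 120 N, or if a joint passes its speed limit or range.

## Robot

A 6-joint arm with a two-finger parallel gripper is mounted at the origin on the work surface. World frame = base frame: x ahead of the robot, y to its left, z up, the work surface at z = 0. Lengths are in m, angles in rad, forces in N, time in s.
With the tool pointing down it reaches from about 0.375 to 0.9 m from the base axis. Payload 3.1 kg.
Tool frame: the origin (TCP) lies between the finger pads; the fingertips stand 11 mm ahead of it and the grasp point (between the pads) lies 8 mm behind it; z points along the fingers, y is the line along which they close (so a half turn about z gives the same grasp; the last joint's range is limited). The gripper opens to 87 mm and grips with 3 to 60 N. Pads are 19 mm wide; open, the fingers measure 117 mm over their backs; the gripper's body (75 mm by 190 mm) begins 51 mm behind the grasp point.
Start: joints at [1.032, 0.527, 1.433, -0, 1.181, -0.178], TCP at [0.221, 0.585, 0.234] pointing down, gripper open.
Joint ranges: [-3.08, 3.08], [-0.75, 2.2], [0.22, 2.44], [-1.43, 4.57], [0, 2.65], [-2.85, 2.85]. Speed limits (rad/s): [2.79, 2.79, 3.14, 3.14, 3.14, 3.14].

## Interface

Orientations are given as a unit quaternion [x, y, z, w].
In Python, from rig import get_obs, camera, hand_in gives the robot as it stands.
- The arm moves only by the shell command python3 -m pendant 'ROWS' [FORCE]. ROWS is JSON, a list that holds one entry, the list of rows, each a list of 7 numbers: the shift along the tool's x, y, z in m, then the turn, a rotation vector about the tool's x, y, z in degrees, then the opening, from 0 (shut) to 1 (fully open). In form: [[[x, y, z, ax, ay, az, fingers], ...]]. A call has exactly 5 rows; each row shifts and turns the commanded pose from where the row before left it, along the tool's axes as they then stand; what a row does not reach is not made up. A row lasts 1/8 s, in which the tool goes at most 62.5 mm and 10.7 degrees, less where a joint would pass 70% of its speed; a pose out of reach is approached as far as the arm can. A call with a gripper value outside its range is refused whole. The fingers move at their own pace and stop on an object; FORCE is the grip in N (left out, the last holds). Time passes only in rows, so rows that do not move let the fingers close, or fill a call up. It gives the time, the measured TCP pose, the force, the opening and the grip force at its end, in the units of the state.
- get_obs(): the state, without advancing time (a new reading comes with each control period).
- camera(name): name is "scene" or "top" or "wrist"; returns a dict with "img" (400x640x3 uint8, red, green, blue), "intrinsics" (3x3 intrinsics, pixels), "R" (3x3) and "t" (3): a world point X has camera coordinates R X + t; the wrist camera has in their place "T_tool_cam" (4x4, takes a point from camera to tool coordinates, whose origin is the TCP and whose axes are the flange's). Camera axes: x right, y down, z forward; pixel columns grow to the right and rows downward; lengths in m; the calibration is good to about 2 mm. A picture is of the moment at which its call begins: read the wrist's pose just before it. There is no depth.
- hand_in(): hands the job in; it is judged then, once.
The state is a dict: "time": time; "q": joint angles; "joint_velocities": joint speeds; "joint_torque": joint torques, N m; "position": TCP position; "tool_rot": TCP orientation; "ft_force": force on the tool from outside, world axes, zero at the start; "moment": the same for the moment, N m; "grip_width": finger opening in m; "grip_force": force on a finger pad.
Only numpy, scipy, OpenCV 4.12 (cv2) and the standard library are available. Lean on these libraries where they do the work, as an engineer would, in place of code of your own. Each camera call takes 0.05 s, during which the arm holds its last target. There are 200 camera calls.

## Working session

There is one attempt and no reset: what is moved stays moved. The work goes in short steps, Python scripts to look and compute and a shell command to move; the robot and the scene stay as the last step left them, time stands still between calls to the robot, and variables do not carry over. Pictures are saved under pics/ and viewed, at most 11 in all, crops included, and the job is handed in when it is done.

```bash
mkdir -p pics; ls
cat > h.py <<'E'
import numpy as np,cv2
from rig import get_obs,camera
def ray(c,u,v,z):
    K=np.array(c["intrinsics"]);R=np.array(c["R"]);t=np.array(c["t"])
    d=R.T@np.linalg.solve(K,[u,v,1]);o=-R.T@t
    return o+d*(z-o[2])/d[2]
def proj(c,X):
    p=np.array(c["intrinsics"])@(np.array(c["R"])@np.array(X)+np.array(c["t"]));return p[:2]/p[2]
E
python3 - <<'E'
from h import *
for n in("top","scene"):
    c=camera(n);cv2.imwrite(f"pics/{n}0.png",c["img"][:,:,::-1]);np.save(f"{n}.npy",c,allow_pickle=True)
    R=np.array(c["R"]);print(n,-R.T@np.array(c["t"]))
o=get_obs();print(o["time"],o["position"],o["tool_rot"],o["ft_force"])
c=camera("wrist");print(c["T_tool_cam"])
E
```

```text
pics
top [ 0.35200023 -0.0123334   1.27786755]
scene [ 1.08749051 -0.54000152  0.94273869]
0.1 [0.2202736  0.58423395 0.23267243] [ 1.79420625e-01  9.83771977e-01 -9.03959911e-04 -3.46947429e-04] [ 0.27190153  0.50761543 -0.46137555]
[[ 1.23417932e-06 -9.63815132e-01 -2.66571551e-01  7.36356293e-02]
 [ 9.99999930e-01 -9.89015044e-05  3.62217743e-04 -5.01019117e-04]
 [-3.75475269e-04 -2.66571533e-01  9.63815064e-01 -1.51917649e-01]
 [ 0.00000000e+00  0.00000000e+00  0.00000000e+00  1.00000000e+00]]
```

View pics/top0.png

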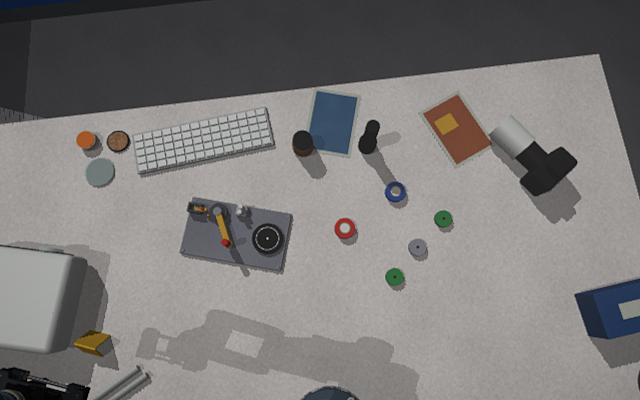

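View pics/scene0.png

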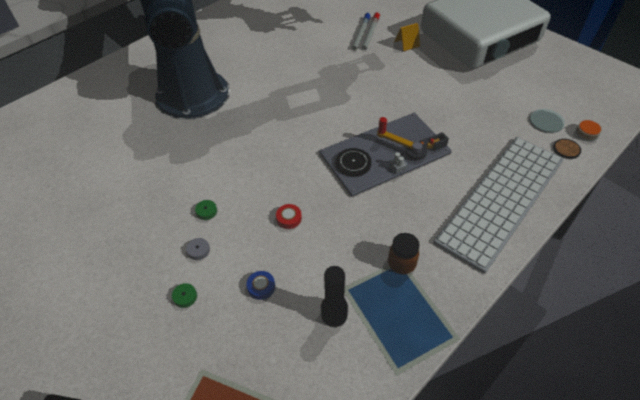

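The top view shows the red roll at (345,229), the steel disc at (417,247), the turntable at (267,238) and the roller post at about (226,243). The torch is at (370,137), the jar at (303,143), and the scene view agrees.
Things that could be confused:
- **Steel disc:** grey (417,247) against the green look-alikes at (443,219) and (395,277). I choose the grey one.
- **Red roll:** red (345,229) against blue (395,192), the orange lid (86,140) and the red roller post (226,243). I choose (345,229).

Run:
```python
from h import *
cs={n:np.load(n+".npy",allow_pickle=True).item() for n in("top","scene")}
def blob(n,box,f):
    im=cs[n]["img"];x0,y0,x1,y1=box
    sub=im[y0:y1,x0:x1];hsv=cv2.cvtColor(sub,cv2.COLOR_RGB2HSV)
    m=f(hsv.astype(int)).astype(np.uint8)
    k,l,s,c=cv2.connectedComponentsWithStats(m)
    i=1+np.argmax(s[1:,4]); cnt,_=cv2.findContours((l==i).astype(np.uint8),0,1)
    (u,v),r=cv2.minEnclosingCircle(cnt[0]); x=s[i]
    e=cv2.fitEllipse(cv2.convexHull(cnt[0]))
    return e[0][0]+x0,e[0][1]+y0,e[1],s[i,4]
red=lambda h:((h[...,0]<8)|(h[...,0]>172))&(h[...,1]>120)&(h[...,2]>60)
blue=lambda h:(abs(h[...,0]-115)<15)&(h[...,1]>110)
grey=lambda h:(h[...,0]>105)&(h[...,0]<140)&(h[...,1]>18)
dark=lambda h:(h[...,2]<55)
P={"red":(("top",(325,210,365,250),red,.018),("scene",(265,195,310,235),red,.018)),
"steel":(("top",(403,233,433,262),grey,.014),("scene",(180,232,215,263),grey,.014)),
"blue":(("top",(380,178,412,207),blue,.018),("scene",(240,265,282,302),blue,.018)),
"plate":(("top",(247,218,287,258),dark,.022),("scene",(328,142,378,180),dark,.022)),
"roller":(("top",(215,230,240,252),red,.08),("scene",(372,110,395,140),red,.064))}
for k,v in P.items():
    for n,b,f,z in v:
        try:
            u,w,e,a=blob(n,b,f);print(k,n,round(u,1),round(w,1),np.round(e,1),a,np.round(ray(cs[n],u,w,z),4))
        except Exception as ex:print(k,n,ex)
a=cs["top"]["img"][170:290,170:470];b=cs["scene"]["img"][100:220,310:460]
cv2.imwrite("pics/crop1.png",cv2.resize(a,(800,320),interpolation=cv2.INTER_CUBIC)[:,:,::-1])
cv2.imwrite("pics/crop2.png",cv2.resize(b,(750,600),interpolation=cv2.INTER_CUBIC)[:,:,::-1])
```

```text
red top 344.4 227.9 [19.7 20. ] 212 [ 0.5334 -0.1141  0.018 ]
red scene 288.7 215.6 [23.2 25.8] 341 [ 0.5388 -0.1132  0.018 ]
steel top OpenCV(4.12.0) /io/opencv/modules/imgproc/src/shapedescr.cpp:361: error: (-201:Incorrect size of input array) There should be at least 5 points to fit the ellipse in function 'fitEllipseNoDirect'

steel scene 197.7 247.8 [17.7 22.1] 192 [ 0.4563 -0.3125  0.014 ]
blue top 395.1 191.4 [19.1 19.8] 186 [ 0.6227 -0.2775  0.018 ]
blue scene 259.8 283.5 [24.3 28. ] 310 [ 0.6248 -0.2762  0.018 ]
plate top 267.0 238.0 [19.9 20.3] 320 [0.5315 0.1116 0.022 ]
plate scene 352.3 162.1 [28.6 37.7] 722 [0.5338 0.1096 0.022 ]
roller top 225.3 242.4 [ 6.6 10.1] 51 [0.5254 0.2208 0.08  ]
roller scene 382.0 124.7 [ 9.1 16. ] 77 [0.5263 0.2275 0.064 ]
```

View pics/crop1.png

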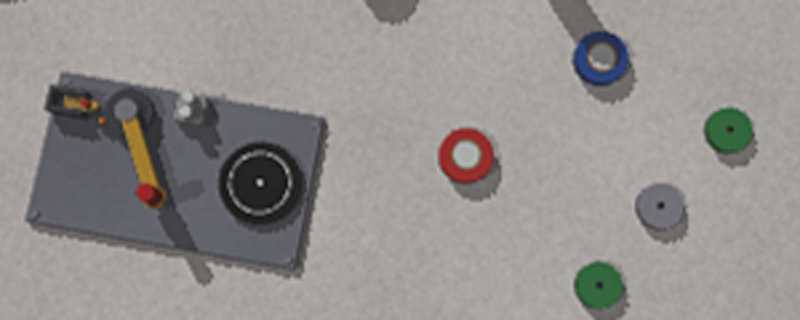

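The crop confirms the choice: the red roll has a white core, the disc is bare grey steel, and both look-alikes are green. The winder yaw is about -10.3°. First I turn the tool to that yaw, so tool y = winder +x and tool x = winder +y, then move above the red roll.

```bash
python3 -m pendant '[[[0,0,0,0,0,7.96,1],[0,0,0,0,0,7.96,1],[0,0,0,0,0,7.96,1],[0,0,0,0,0,7.96,1],[0,0,0,0,0,7.96,1]]]' 20
python3 -m pendant '[[[0,0,0,0,0,7.96,1],[0,0,0,0,0,7.96,1],[0,0,0,0,0,7.96,1],[0,0,0,0,0,7.96,1],[0,0,0,0,0,7.96,1]]]'
python3 -m pendant '[[[-0.042,0.029,0,0,0,0,1],[-0.042,0.029,0,0,0,0,1],[-0.042,0.029,0,0,0,0,1],[-0.042,0.029,0,0,0,0,1],[-0.042,0.029,0,0,0,0,1]]]'
python3 -m pendant '[[[-0.042,0.029,0,0,0,0,1],[-0.042,0.029,0,0,0,0,1],[-0.042,0.029,0,0,0,0,1],[-0.042,0.029,0,0,0,0,1],[-0.042,0.029,0,0,0,0,1]]]'
cat >> h.py <<'E'
from scipy.spatial.transform import Rotation as Ro
def wcam():
    o=get_obs();c=camera("wrist");T=np.array(c["T_tool_cam"])
    W=np.eye(4);W[:3,:3]=Ro.from_quat(o["tool_rot"]).as_matrix();W[:3,3]=o["position"]
    C=np.linalg.inv(W@T);c["R"]=C[:3,:3];c["t"]=C[:3,3];return c,o
E
python3 - <<'E'
from h import *
c,o=wcam();np.save("w1.npy",c,allow_pickle=True);cv2.imwrite("pics/w1.png",c["img"][:,:,::-1])
print(o["time"],o["position"],o["tool_rot"],Ro.from_quat(o["tool_rot"]).as_matrix().round(4).tolist())
print(proj(c,[.532,.111,.022]),proj(c,[.536,-.1137,.02]))
E
```

```text
time: 0.78
position: [0.2205, 0.5845, 0.2331]
tool_rot: [0.506, 0.863, -0.0, 0.0]
ft_force: [0.2, -0.3, 0.3]
grip_width: 0.0868
grip_force: 0.0
time: 1.4
position: [0.2204, 0.5845, 0.2331]
tool_rot: [0.769, 0.639, -0.0, 0.0]
ft_force: [-0.0, 0.8, -0.2]
grip_width: 0.0872
grip_force: 0.0
time: 2.02
position: [0.3262, 0.3507, 0.2335]
tool_rot: [0.767, 0.641, 0.0, 0.0]
ft_force: [0.6, -0.5, 0.0]
grip_width: 0.0871
grip_force: 0.0
time: 2.65
position: [0.4315, 0.1182, 0.2336]
tool_rot: [0.768, 0.641, 0.0, 0.0]
ft_force: [0.0, 0.5, -1.3]
grip_width: 0.0874
grip_force: 0.0
2.65 [0.43151159 0.11819377 0.23357289] [7.67606662e-01 6.40921211e-01 1.14031093e-04 2.79152019e-05] [[0.1784, 0.984, 0.0002], [0.984, -0.1784, 0.0001], [0.0001, 0.0002, -1.0]]
[398.05224162 170.57368487] [416.99733629 321.49234797]
```

View pics/w1.png

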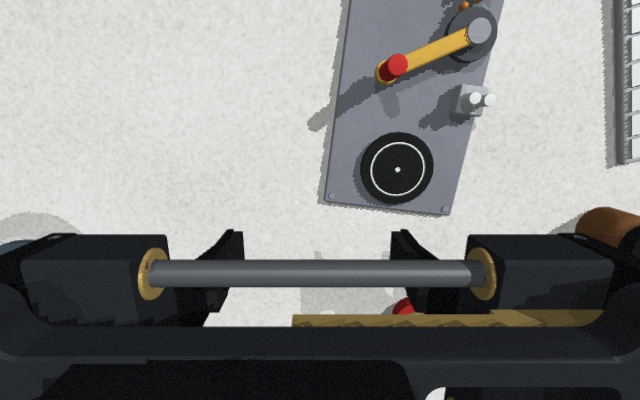

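The wrist view shows the ring centre at about (398,169), the roller top at (398,65), the pivot at (480,31) and the plate's near corners at (322,204) and (447,215). I'll measure these.

Run:
```python
from h import *
c=np.load("w1.npy",allow_pickle=True).item();im=c["img"]
hsv=cv2.cvtColor(im,cv2.COLOR_RGB2HSV).astype(int)
# plate dark
m=np.zeros((400,640),np.uint8);m[122:212,350:445]=(hsv[122:212,350:445,2]<60)
m=cv2.morphologyEx(m,cv2.MORPH_CLOSE,np.ones((9,9),np.uint8))
cn,_=cv2.findContours(m,0,1);k=max(cn,key=cv2.contourArea);e=cv2.fitEllipse(k);print("plate",e,ray(c,*e[0],.022))
# ring
m=np.zeros((400,640),np.uint8);m[138:200,366:430]=(hsv[138:200,366:430,2]>120)
cn,_=cv2.findContours(m,0,1);k=max(cn,key=cv2.contourArea);e=cv2.fitEllipse(k);pl=ray(c,*e[0],.022);print("ring",e,pl)
m=np.zeros((400,640),np.uint8);m[40:90,370:415]=(((hsv[...,0]<6)|(hsv[...,0]>174))&(hsv[...,1]>150)&(hsv[...,2]>150))[40:90,370:415]
cn,_=cv2.findContours(m,0,1);k=max(cn,key=cv2.contourArea);e=cv2.fitEllipse(k);ro=ray(c,*e[0],.085);print("roller",e,ro)
pv=ray(c,479,31,.042);print("pivot",pv, np.linalg.norm((pv-ro)[:2]))
a=ray(c,322,204,.012);b=ray(c,447,215,.012);d=b-a;print("edge",a,b,np.linalg.norm(d),np.degrees(np.arctan2(d[1],d[0])))
d=(ro-pl)[:2];print("yaw from roller",np.degrees(np.arctan2(d[1],d[0])-np.arctan2(105,-37)),np.linalg.norm(d))
d=(pv-pl)[:2];print("yaw from pivot",np.degrees(np.arctan2(d[1],d[0])-np.arctan2(155,50)),np.linalg.norm(d))
```

```text
plate ((396.10931396484375, 167.69650268554688), (69.19996643066406, 73.9493408203125), 54.73879623413086) [0.5300172  0.11500964 0.022     ]
ring ((397.15814208984375, 168.40570068359375), (51.39131164550781, 55.44796371459961), 50.90694808959961) [0.53119918 0.1138973  0.022     ]
roller ((397.4138488769531, 64.05867767333984), (18.68309783935547, 20.493183135986328), 13.003012657165527) [0.52677323 0.22492054 0.085     ]
pivot [0.62560791 0.24637828 0.042     ] 0.10113717390130719
edge [0.43137338 0.0824923  0.012     ] [0.59206344 0.03787781 0.012     ] 0.1667685533902975 -15.5169463210408
yaw from roller -17.12859531004978 0.11111143295752351
yaw from pivot -17.595771275335206 0.16267827207235083
```

```bash
python3 -m pendant '[[[-0.028,0.0144,0,0,0,0,1],[-0.028,0.0144,0,0,0,0,1],[-0.028,0.0144,0,0,0,0,1],[-0.028,0.0144,0,0,0,0,1],[-0.028,0.0144,0,0,0,0,1]]]' >/dev/null
python3 -m pendant '[[[-0.028,0.0144,0,0,0,0,1],[-0.028,0.0144,0,0,0,0,1],[-0.028,0.0144,0,0,0,0,1],[-0.028,0.0144,0,0,0,0,1],[-0.028,0.0144,0,0,0,0,1]]]'
cat >> h.py <<'E'
def blobs(c,f,z,amin=100):
    hsv=cv2.cvtColor(c["img"],cv2.COLOR_RGB2HSV).astype(int);out=[]
    cn,_=cv2.findContours(f(hsv).astype(np.uint8),0,1)
    for k in cn:
        if cv2.contourArea(k)>amin:
            h=cv2.convexHull(k);e=cv2.fitEllipse(h);p=ray(c,*e[0],z)
            print(np.round(e[0],1),np.round(e[1],1),cv2.contourArea(k),p.round(4));out.append(p)
    return out
red=lambda h:((h[...,0]<8)|(h[...,0]>172))&(h[...,1]>120)&(h[...,2]>120)
def totool(o,p):
    return Ro.from_quat(o["tool_rot"]).as_matrix().T@(np.array(p)-np.array(o["position"]))
E
python3 - <<'E'
from h import *
c,o=wcam();np.save("w2.npy",c,allow_pickle=True);cv2.imwrite("pics/w2.png",c["img"][:,:,::-1])
print(o["position"])
for p in blobs(c,red,.020):print(totool(o,[p[0],p[1],.014]))
E
```

```text
time: 3.95
position: [0.5229, -0.1821, 0.2333]
tool_rot: [0.768, 0.641, -0.0, -0.0]
ft_force: [0.2, 0.3, -0.1]
grip_width: 0.0869
grip_force: 0.0
[ 0.52290935 -0.18208411  0.23328891]
[315.8 120.6] [49.1 50.9] 1902.0 [ 0.5336 -0.1121  0.02  ]
[ 0.07068922 -0.00185709  0.21931139]
```

View pics/w2.png

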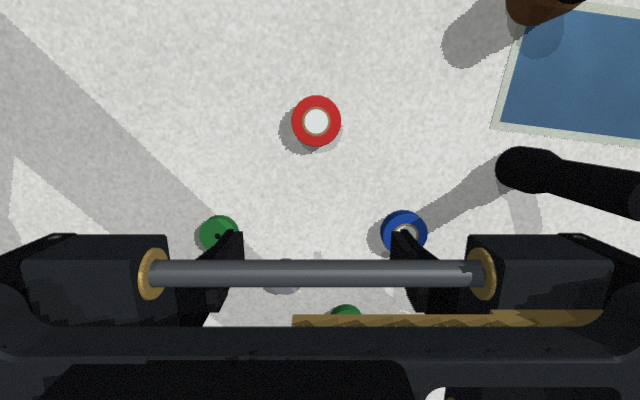

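The red roll is at (316,121) between the green discs and the blue roll, clear on all sides. I descend and grasp it.

```bash
python3 -m pendant '[[[0.035,-0.001,0,0,0,0,1],[0.035,-0.001,0,0,0,0,1],[0,0,0.05,0,0,0,1],[0,0,0.05,0,0,0,1],[0,0,0.05,0,0,0,1]]]'  20
python3 -m pendant '[[[0,0,0.04,0,0,0,1],[0,0,0.02,0,0,0,1],[0,0,0.009,0,0,0,1],[0,0,0,0,0,0,1],[0,0,0,0,0,0,0]]]' 20
python3 -m pendant '[[[0,0,0,0,0,0,0],[0,0,0,0,0,0,0],[0,0,0,0,0,0,0],[0,0,0,0,0,0,0],[0,0,0,0,0,0,0]]]' 20
```

```text
time: 4.62
position: [0.5336, -0.1117, 0.0823]
tool_rot: [0.767, 0.641, 0.0, 0.0]
ft_force: [0.4, 0.1, 0.3]
grip_width: 0.0872
grip_force: 0.0
time: 5.25
position: [0.534, -0.1124, 0.0155]
tool_rot: [0.768, 0.641, 0.0, 0.001]
ft_force: [-0.2, 0.4, -0.2]
grip_width: 0.0824
grip_force: 0.0
time: 5.88
position: [0.5337, -0.1123, 0.0151]
tool_rot: [0.768, 0.641, 0.0, 0.0]
ft_force: [-0.6, -0.1, 6.0]
grip_width: 0.0595
grip_force: 20.0
```

```bash
python3 -m pendant '[[[0,0,-0.02,0,0,0,0],[0,0,-0.04,0,0,0,0],[0.0443,-0.0085,-0.01,0,0,0,0],[0.0443,-0.0085,0,0,0,0,0],[0.0443,-0.0085,0,0,0,0,0]]]'
python3 -m pendant '[[[0.0443,-0.0085,0,0,0,0,0],[0.0443,-0.0085,0,0,0,0,0],[0,0,0,0,0,0,0],[0,0,0.02,0,0,0,0],[0,0,0,0,0,0,0]]]'
```

```text
time: 6.5
position: [0.5316, 0.0243, 0.0845]
tool_rot: [0.768, 0.641, -0.0, -0.0]
ft_force: [-0.2, -0.8, -1.2]
grip_width: 0.0598
grip_force: 20.0
time: 7.12
position: [0.5297, 0.1126, 0.0633]
tool_rot: [0.768, 0.641, -0.002, -0.001]
ft_force: [-0.7, -0.5, -1.1]
grip_width: 0.0596
grip_force: 20.0
```

```bash
python3 -m pendant '[[[0.0008,0.0014,0.015,0,0,0,0],[0,0,0.006,0,0,0,0],[0,0,0.003,0,0,0,0],[0,0,0.001,0,0,0,0],[0,0,0,0,0,0,0]]]'
```

```text
time: 7.75
position: [0.5326, 0.1139, 0.0397]
tool_rot: [0.768, 0.641, 0.0, 0.0]
ft_force: [0.3, 0.9, -1.0]
grip_width: 0.0596
grip_force: 20.0
```

```bash
python3 -m pendant '[[[0,0,0.001,0,0,0,0],[0,0,0.001,0,0,0,0],[0,0,0,0,0,0,0],[0,0,0,0,0,0,0],[0,0,0,0,0,0,0]]]'
```

```text
time: 8.38
position: [0.5325, 0.1139, 0.0376]
tool_rot: [0.768, 0.641, 0.0, 0.0]
ft_force: [-0.7, 0.2, -1.0]
grip_width: 0.0595
grip_force: 20.0
```

```bash
python3 -m pendant '[[[0,0,0.0005,0,0,0,0],[0,0,0.0005,0,0,0,0],[0,0,0,0,0,0,0],[0,0,0,0,0,0,0],[0,0,0,0,0,0,0]]]'
```

```text
time: 9.0
position: [0.5326, 0.1139, 0.0371]
tool_rot: [0.768, 0.641, 0.0, 0.0]
ft_force: [-0.9, 0.4, 5.8]
grip_width: 0.0596
grip_force: 20.0
```

Contact. I release, rise and step back so the placing is in view.

```bash
python3 -m pendant '[[[0,0,0,0,0,0,0.9],[0,0,0,0,0,0,0.9],[0,0,0,0,0,0,0.9],[0,0,-0.02,0,0,0,0.9],[0,0,-0.05,0,0,0,1]]]'
python3 -m pendant '[[[0,0,-0.05,0,0,0,1],[0,0,-0.05,0,0,0,1],[-0.04,0,-0.027,0,0,0,1],[-0.04,0,0,0,0,0,1],[0,0,0,0,0,0,1]]]'
cat >> h.py <<'E'
def wstate(c,o):
    print(o["time"],o["position"]);print("red/roller@.042 :");blobs(c,red,.042)
    h=cv2.cvtColor(c["img"],cv2.COLOR_RGB2HSV);m=(h[...,2]<60).astype(np.uint8)
    u,v=proj(c,[.5313,.113,.022]);mm=np.zeros_like(m);cv2.circle(mm,(int(u),int(v)),52,1,-1)
    m=cv2.morphologyEx(m*mm,cv2.MORPH_OPEN,np.ones((3,3),np.uint8))
    cn,_=cv2.findContours(m,0,1);k=max(cn,key=cv2.contourArea);e=cv2.fitEllipse(cv2.convexHull(k));print("plate",e,ray(c,*e[0],.022))
E
python3 - <<'E'
from h import *
c,o=wcam();np.save("w3.npy",c,allow_pickle=True);wstate(c,o)
u,v=map(int,proj(c,[.5313,.113,.03]))
cv2.imwrite("pics/w3.png",cv2.resize(c["img"][max(0,v-140):v+100,u-160:u+160],(800,600))[:,:,::-1] if v>140 else c["img"][:,:,::-1])
E
```

```text
time: 9.62
position: [0.5307, 0.1137, 0.1051]
tool_rot: [0.768, 0.641, -0.002, -0.002]
ft_force: [0.7, 1.3, 0.4]
grip_width: 0.0825
grip_force: 0.0
time: 10.25
position: [0.518, 0.0332, 0.2339]
tool_rot: [0.769, 0.64, 0.0, 0.0]
ft_force: [1.0, -0.4, -0.0]
grip_width: 0.0871
grip_force: 0.0
10.25 [0.51795151 0.0332295  0.23393502]
red/roller@.042 :
[316.3 109.8] [52.6 55. ] 2216.5 [0.5318 0.1143 0.042 ]
plate ((315.4171142578125, 110.36968231201172), (75.71758270263672, 79.22377014160156), 1.6205190420150757) [0.53074205 0.11445139 0.022     ]
```

View pics/w3.png

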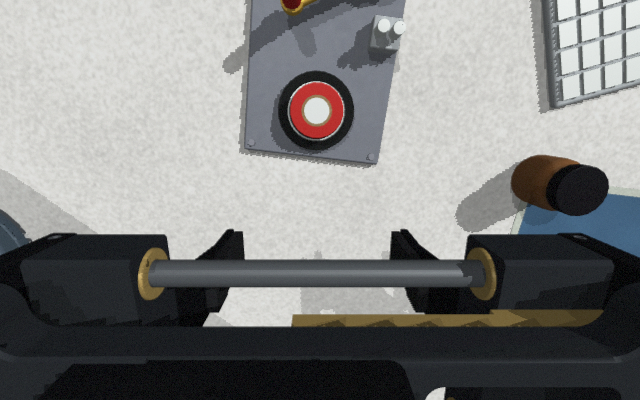

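The red roll is centred: roll at (316,110), plate at (315,110), about 1 mm apart. Next is the steel disc.

```bash
python3 -m pendant '[[[-0.042,0,0,0,0,0,1],[-0.042,0,0,0,0,0,1],[-0.042,0,0,0,0,0,1],[-0.042,0,0,0,0,0,1],[-0.042,0,0,0,0,0,1]]]' >/dev/null
python3 -m pendant '[[[-0.042,0,0,0,0,0,1],[-0.042,0,0,0,0,0,1],[-0.042,0,0,0,0,0,1],[-0.042,0,0,0,0,0,1],[-0.042,0,0,0,0,0,1]]]'
python3 - <<'E'
from h import *
c,o=wcam();np.save("w4.npy",c,allow_pickle=True);cv2.imwrite("pics/w4.png",c["img"][:,:,::-1])
print(o["position"]);h=cv2.cvtColor(c["img"],cv2.COLOR_RGB2HSV)
u,v=map(int,proj(c,[.453,-.313,.016]));print(u,v,h[v+8,u],h[v-60,u],h[v+8,u+12])
g=lambda h:(h[...,2]<170)&(h[...,2]>70)&(h[...,0]>105)&(h[...,0]<135)&(h[...,1]>15)
for p in blobs(c,g,.016,300):print(totool(o,[p[0],p[1],.014]))
E
```

```text
time: 11.55
position: [0.4439, -0.3783, 0.2328]
tool_rot: [0.767, 0.641, 0.0, -0.001]
ft_force: [1.0, -0.4, -1.3]
grip_width: 0.0869
grip_force: 0.0
[ 0.44387994 -0.37827526  0.23277431]
315 124 [117  17 152] [ 18   6 208] [115  19 148]
[315.1 125.5] [40. 41.] 1219.5 [ 0.4526 -0.3136  0.016 ]
[454.9  64.9] [53.3 62.1] 2313.5 [ 0.6227 -0.2757  0.016 ]
[ 0.06489869 -0.00275219  0.21886816]
[0.13237413 0.15789197 0.21887653]
```

View pics/w4.png

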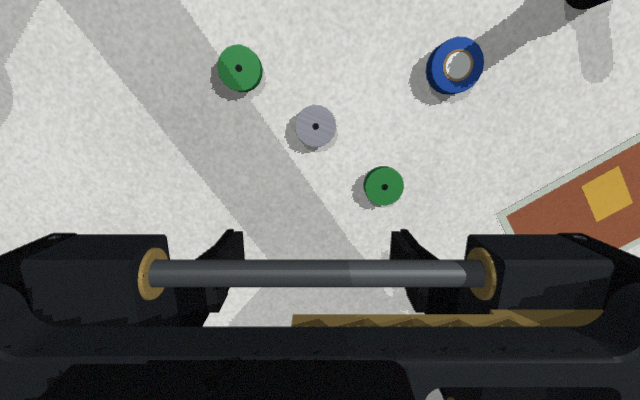

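The steel disc is at (315,126), with the green discs at (239,68) and (384,186), both clear of the fingers. Grasp.

```bash
python3 -m pendant '[[[0.0325,-0.0013,0,0,0,0,1],[0.0325,-0.0013,0,0,0,0,1],[0,0,0.05,0,0,0,1],[0,0,0.05,0,0,0,1],[0,0,0.05,0,0,0,1]]]'  25
python3 -m pendant '[[[0,0,0.04,0,0,0,1],[0,0,0.02,0,0,0,1],[0,0,0.008,0,0,0,1],[0,0,0,0,0,0,1],[0,0,0,0,0,0,0]]]' 25
python3 -m pendant '[[[0,0,0,0,0,0,0],[0,0,0,0,0,0,0],[0,0,0,0,0,0,0],[0,0,0,0,0,0,0],[0,0,0,0,0,0,0]]]' 25
```

```text
time: 12.22
position: [0.4534, -0.3125, 0.0819]
tool_rot: [0.767, 0.641, 0.0, 0.0]
ft_force: [-0.4, -0.3, -0.6]
grip_width: 0.0869
grip_force: 0.0
time: 12.85
position: [0.4531, -0.314, 0.0164]
tool_rot: [0.767, 0.641, 0.0, 0.001]
ft_force: [-0.6, -0.0, -0.0]
grip_width: 0.0828
grip_force: 0.0
time: 13.48
position: [0.4527, -0.314, 0.0158]
tool_rot: [0.768, 0.641, 0.0, 0.0]
ft_force: [0.2, -0.4, 2.2]
grip_width: 0.049
grip_force: 25.0
```

```bash
python3 -m pendant '[[[0,0,-0.02,0,0,0,0],[0,0,-0.04,0,0,0,0],[0,0,-0.03,0,0,0,0],[0.0435,0,0,0,0,0,0],[0.0435,0,0,0,0,0,0]]]'
python3 -m pendant '[[[0.0435,0,0,0,0,0,0],[0.0435,0,0,0,0,0,0],[0.0435,0,0,0,0,0,0],[0.0435,0,0,0,0,0,0],[0.0435,0,0,0,0,0,0]]]'
python3 -m pendant '[[[0.0435,0.001,0,0,0,0,0],[0.0435,0.001,0,0,0,0,0],[0.0435,0,0,0,0,0,0],[0,0,0.02,0,0,0,0],[0,0,0,0,0,0,0]]]'
python3 -m pendant '[[[0,0,0.01,0,0,0,0],[0,0,0,0,0,0,0],[0,0,0,0,0,0,0],[0,0,0,0,0,0,0],[0,0,0,0,0,0,0]]]'
```

```text
time: 14.1
position: [0.4676, -0.2274, 0.1056]
tool_rot: [0.768, 0.64, -0.0, -0.0]
ft_force: [0.7, 0.6, -2.2]
grip_width: 0.0493
grip_force: 25.0
time: 14.72
position: [0.5062, -0.0126, 0.1051]
tool_rot: [0.768, 0.641, -0.0, -0.001]
ft_force: [-0.0, -0.5, -2.7]
grip_width: 0.0494
grip_force: 25.0
time: 15.35
position: [0.5298, 0.1145, 0.0839]
tool_rot: [0.767, 0.642, -0.002, -0.002]
ft_force: [-0.4, 0.8, -2.6]
grip_width: 0.0495
grip_force: 25.0
time: 15.98
position: [0.5322, 0.1139, 0.0759]
tool_rot: [0.768, 0.641, 0.0, 0.0]
ft_force: [0.0, 0.3, -2.4]
grip_width: 0.0491
grip_force: 25.0
```

Settled at (0.5322, 0.1139), on target. Lower gently.

```bash
python3 -m pendant '[[[0,0,0.01,0,0,0,0],[0,0,0.005,0,0,0,0],[0,0,0.001,0,0,0,0],[0,0,0,0,0,0,0],[0,0,0,0,0,0,0]]]'
python3 -m pendant '[[[0,0,0.0005,0,0,0,0],[0,0,0.0005,0,0,0,0],[0,0,0.0005,0,0,0,0],[0,0,0,0,0,0,0],[0,0,0,0,0,0,0]]]'
```

```text
time: 16.6
position: [0.5321, 0.114, 0.0597]
tool_rot: [0.768, 0.641, 0.0, 0.0]
ft_force: [0.9, -0.3, -1.6]
grip_width: 0.0493
grip_force: 25.0
time: 17.23
position: [0.5319, 0.114, 0.0581]
tool_rot: [0.768, 0.641, -0.0, 0.0]
ft_force: [-0.3, 0.5, -2.7]
grip_width: 0.0492
grip_force: 25.0
```

```bash
python3 -m pendant '[[[0,0,0.0005,0,0,0,0],[0,0,0.0005,0,0,0,0],[0,0,0,0,0,0,0],[0,0,0,0,0,0,0],[0,0,0,0,0,0,0]]]'
```

```text
time: 17.85
position: [0.532, 0.114, 0.0578]
tool_rot: [0.768, 0.641, 0.0, 0.0]
ft_force: [-1.6, -0.3, 5.9]
grip_width: 0.0495
grip_force: 25.0
```

```bash
python3 -m pendant '[[[0,0,0,0,0,0,0.8],[0,0,0,0,0,0,0.8],[0,0,0,0,0,0,0.8],[0,0,-0.02,0,0,0,0.8],[0,0,-0.05,0,0,0,0.5]]]'
python3 -m pendant '[[[0,0,-0.05,0,0,0,0],[0,0,-0.05,0,0,0,0],[-0.02,0,-0.007,0,0,0,0],[-0.02,0,0,0,0,0,0],[0,0,0,0,0,0,0]]]'
python3 - <<'E'
from h import *
c,o=wcam();np.save("w5.npy",c,allow_pickle=True);wstate(c,o)
print("roller@.085");blobs(c,red,.085)
g=lambda h:(h[...,2]<190)&(h[...,2]>60)&(h[...,0]>100)&(h[...,0]<140)&(h[...,1]>12)
print("steel");blobs(c,g,.058,300)
cv2.imwrite("pics/w5.png",c["img"][:,:,::-1])
E
```

```text
time: 18.48
position: [0.5302, 0.1138, 0.1255]
tool_rot: [0.768, 0.641, -0.002, -0.002]
ft_force: [0.5, 0.2, -0.2]
grip_width: 0.0651
grip_force: 0.0
time: 19.1
position: [0.5238, 0.0734, 0.2331]
tool_rot: [0.768, 0.64, -0.001, -0.001]
ft_force: [-0.6, 0.5, 0.0]
grip_width: 0.0173
grip_force: 0.0
19.1 [0.52377417 0.07337704 0.23307714]
red/roller@.042 :
[318.3 146.5] [50.9 51.9] 269.5 [0.532  0.1146 0.042 ]
[292.5  33.2] [20.6 29.1] 355.5 [0.5264 0.234  0.042 ]
plate ((317.3317565917969, 145.25070190429688), (73.28377532958984, 74.42291259765625), 5.503432273864746) [0.53080532 0.1145454  0.022     ]
roller@.085
[318.3 146.5] [50.9 51.9] 269.5 [0.5325 0.1184 0.085 ]
[292.5  33.2] [20.6 29.1] 355.5 [0.5277 0.2228 0.085 ]
steel
[310.5 273.4] [ 31.8 100. ] 1662.0 [ 0.495 -0.034  0.058]
[ 97.2 272.7] [ 38.1 125.9] 2717.5 [0.2368 0.0142 0.058 ]
[522.8 268. ] [ 66.1 101.1] 3127.0 [ 0.7517 -0.0733  0.058 ]
[657.3 247.1] [ 29.3 144.9] 926.5 [ 0.9096 -0.0741  0.058 ]
[328.   77.7] [176.1 290. ] 22785.5 [0.5545 0.183  0.058 ]
```

View pics/w5.png

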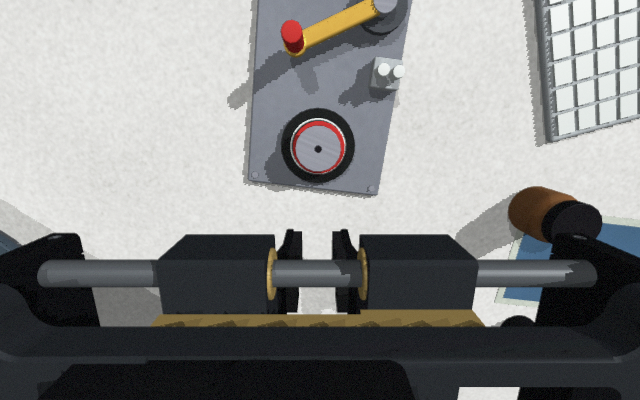

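The disc at (318,148) sits concentric in the red rim and the black plate. The roller is at (292,33) and the arm is at rest. Now I turn the tool so the fingers close along winder y, and look at the post again.

```bash
python3 -m pendant '[[[0,0,0,0,0,-8.3,0.65],[0,0,0,0,0,-8.3,0.65],[0,0,0,0,0,-8.3,0.65],[0,0,0,0,0,-8.3,0.65],[0,0,0,0,0,-8.3,0.65]]]' 40 >/dev/null
python3 -m pendant '[[[0,0,0,0,0,-8.3,0.65],[0,0,0,0,0,-8.3,0.65],[0,0,0,0,0,-8.3,0.65],[0,0,0,0,0,-8.3,0.65],[0,0,0,0,0,-8.3,0.65]]]' >/dev/null
python3 -m pendant '[[[-0.008,0.036,0,0,0,0,0.65],[-0.008,0.036,0,0,0,0,0.65],[-0.008,0.037,0,0,0,0,0.65],[-0.008,0.037,0,0,0,0,0.65],[0,0,0,0,0,0,0.65]]]'
python3 - <<'E'
from h import *
c,o=wcam();np.save("w6.npy",c,allow_pickle=True);print(o["position"],Ro.from_quat(o["tool_rot"]).as_matrix().round(3).tolist())
for p in blobs(c,red,.085,80): print(totool(o,[p[0],p[1],.057]))
cv2.imwrite("pics/w6.png",c["img"][:,:,::-1])
E
```

```text
time: 21.02
position: [0.5992, 0.2073, 0.2326]
tool_rot: [0.148, 0.989, 0.0, -0.0]
ft_force: [-0.7, -0.6, 0.1]
grip_width: 0.0569
grip_force: 0.0
[0.59917502 0.20731812 0.23257723] [[-0.956, 0.294, -0.001], [0.294, 0.956, 0.001], [0.001, 0.0, -1.0]]
[222.3 151.6] [50.4 56.5] 381.0 [0.531  0.1288 0.085 ]
[312.1 118. ] [19.1 19.9] 278.5 [0.5265 0.2247 0.085 ]
[ 0.04195236 -0.09510202  0.17557771]
[ 0.07438135 -0.00477995  0.17564331]
```

View pics/w6.png

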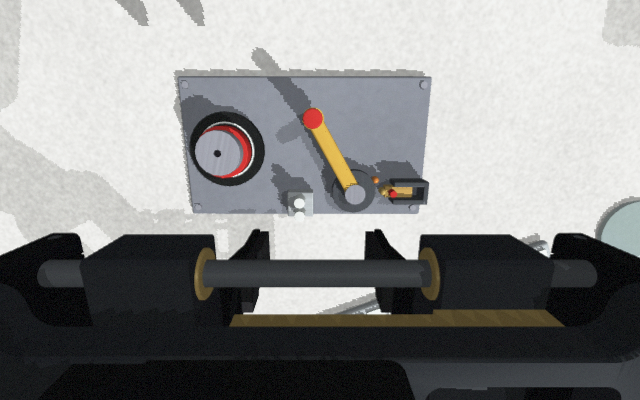

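The post top is at (312,118) and the tool is square to the winder. I come down astride the post and close.

```bash
python3 -m pendant '[[[0.037,-0.0022,0,0,0,0,0.65],[0.037,-0.0022,0,0,0,0,0.65],[0,0,0.05,0,0,0,0.65],[0,0,0.05,0,0,0,0.65],[0,0,0.04,0,0,0,0.65]]]'
python3 -m pendant '[[[0,0,0.02,0,0,0,0.65],[0,0,0.0145,0,0,0,0.65],[0,0,0,0,0,0,0.65],[0,0,0,0,0,0,0.65],[0,0,0,0,0,0,0]]]' 30
python3 -m pendant '[[[0,0,0,0,0,0,0],[0,0,0,0,0,0,0],[0,0,0,0,0,0,0],[0,0,0,0,0,0,0],[0,0,0,0,0,0,0]]]' 30
```

```text
time: 21.7
position: [0.5251, 0.2213, 0.0922]
tool_rot: [0.15, 0.989, -0.001, -0.001]
ft_force: [0.3, -0.9, 0.3]
grip_width: 0.0564
grip_force: 0.0
time: 22.32
position: [0.5274, 0.2225, 0.0606]
tool_rot: [0.15, 0.989, 0.0, 0.001]
ft_force: [-0.2, -0.1, 0.1]
grip_width: 0.0522
grip_force: 0.0
time: 22.95
position: [0.5279, 0.2242, 0.0598]
tool_rot: [0.151, 0.989, 0.002, 0.001]
ft_force: [1.9, 6.0, -1.2]
grip_width: 0.0191
grip_force: 30.0
```

```bash
python3 -m pendant '[[[0.004,0.0075,0,0,0,0,0],[0.0032,0.0079,0,0,0,0,0],[0.0026,0.0081,0,0,0,0,0],[0.0019,0.0083,0,0,0,0,0],[0.0012,0.0084,0,0,0,0,0]]]' 40
python3 -m pendant '[[[0.0004,0.0085,0,0,0,0,0],[-0.0003,0.0085,0,0,0,0,0],[-0.001,0.0085,0,0,0,0,0],[-0.0016,0.0083,0,0,0,0,0],[-0.0024,0.0081,0,0,0,0,0]]]' 40
python3 -m pendant '[[[0,0,0,0,0,0,0],[0,0,0,0,0,0,0],[0,0,0,0,0,0,0],[0,0,0,0,0,0,0],[0,0,0,0,0,0,0]]]' 40
python3 - <<'E'
from h import *
c=camera("top");cv2.imwrite("pics/t7.png",cv2.resize(c["img"][170:290,170:330],(800,600),interpolation=cv2.INTER_CUBIC)[:,:,::-1])
c,o=wcam();cv2.imwrite("pics/w7.png",c["img"][:,:,::-1])
W=np.array([[.956,-.294],[.294,.956]]);print("winder xy of TCP",W@(np.array(o["position"])[:2]-[.531,.1143])+[0,-.095] if 0 else np.array([[.956,-.294],[.294,.956]])@(np.array(o["position"])[:2]-[.531,.1143])+[0,-.095])
E
```

```text
time: 23.58
position: [0.5265, 0.2635, 0.0595]
tool_rot: [0.149, 0.989, -0.002, 0.0]
ft_force: [4.3, -10.6, 0.3]
grip_width: 0.019
grip_force: 40.0
time: 24.2
position: [0.5414, 0.3012, 0.0595]
tool_rot: [0.149, 0.989, -0.003, -0.002]
ft_force: [-0.1, -7.3, 4.7]
grip_width: 0.0192
grip_force: 40.0
time: 24.82
position: [0.5412, 0.301, 0.0595]
tool_rot: [0.149, 0.989, -0.003, -0.002]
ft_force: [-0.1, -7.7, 4.8]
grip_width: 0.0191
grip_force: 40.0
winder xy of TCP [-0.04510545  0.08650407]
```

View pics/w7.png

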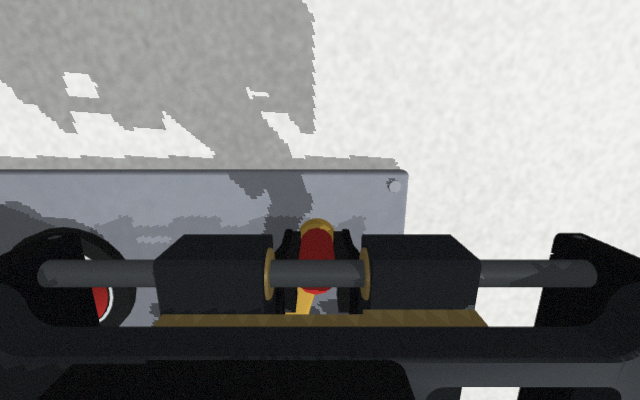

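The post is held between the fingers at (317,258), roughly 0.79 rad, past the drop. I push a little further and check the stack and scene from above.

```bash
python3 -m pendant '[[[-0.0008,0.0025,0,0,0,0,0],[-0.0008,0.0025,0,0,0,0,0],[0,0,0,0,0,0,0],[0,0,0,0,0,0,0],[0,0,0,0,0,0,0]]]' 40
python3 - <<'E'
from h import *
c=camera("top");s=camera("scene")
a=cv2.resize(c["img"][120:300,170:470],(800,480),interpolation=cv2.INTER_CUBIC)
cv2.imwrite("pics/t8.png",a[:,:,::-1])
o=get_obs();print(o["time"],np.array([[.956,-.294],[.294,.956]])@(np.array(o["position"])[:2]-[.531,.1143])+[0,-.095],o["ft_force"])
cv2.imwrite("pics/s8.png",cv2.resize(s["img"][60:300,150:470],(800,600),interpolation=cv2.INTER_CUBIC)[:,:,::-1])
E
```

```text
time: 25.55
position: [0.544, 0.3051, 0.0595]
tool_rot: [0.149, 0.989, -0.003, -0.002]
ft_force: [-1.2, -8.0, 4.9]
grip_width: 0.0189
grip_force: 40.0
25.65 [-0.04365173  0.09125501] [-0.95702211 -7.10822573  4.41306506]
```

View pics/s8.png

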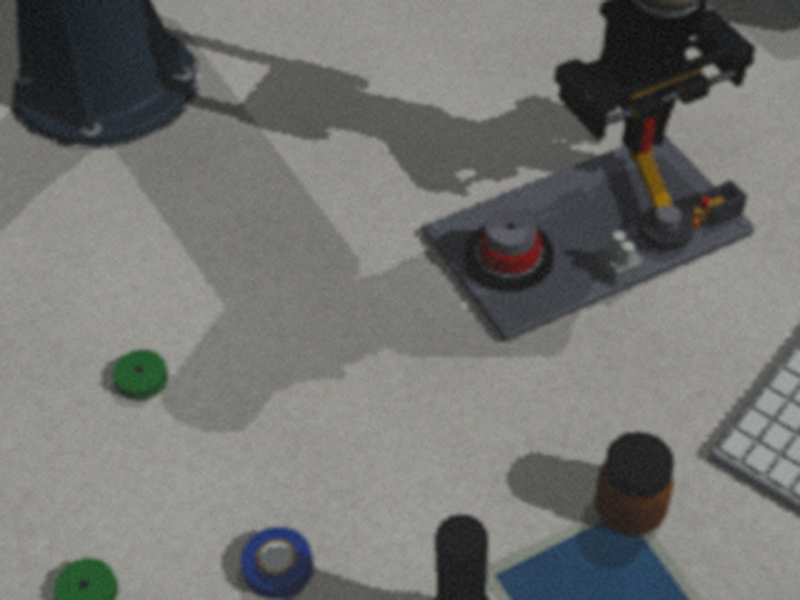

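The stack is square on the plate at (512,245). The arm is held well back by the post at (650,135), about 0.84 rad, and the other things are untouched.

```bash
python3 -c "
from rig import hand_in
print(hand_in())"
```

```text
the job is handed in; nothing more can be done
None
```

The job is handed in: the red roll and steel disc are stacked centred on the turntable to about 1 mm, and the tensioner is held back at about 0.84 rad, past the 0.65 where the pawl drops; I judged that from the post's position and did not see the pawl itself.

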